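# Swap the chopping boards in the steriliser dock

## Task

The short paddle board in the white steriliser dock is done: lift it out and stand it in the empty slot of the drying rack. Then lift the long rectangular paddle board up and off its peg on the hanger stand, lower it into the dock's slot, push it down against the sprung start bar to the stop, hold it pressed there for about a second, and let go so that it stays standing in the dock. Do not let either board drop, and leave everything else standing and hanging where it is.

Things in the scene. Friction and masses are not known exactly. Their poses are not given: they have to be found in the camera images.
- long_board: Long rectangular wooden paddle board, 200 mm long, 16 thick, 0.15-0.25 kg, hung on a peg. Origin: hanging point, mid-width, mid-thickness, under the handle's top bar (rests on the peg, 34 mm in front of the rail). z up along it, x through its thickness, y across. Handle 46 mm wide, z +14 to -56, pinched across y from above; hang slot in it 22 wide, z 0 to -34; blade 100 wide, z -56 to -186
- long_board_foot (a point): Middle of the long board's bottom edge, 186 mm below its origin
- short_board: Short rectangular wooden paddle board, 165 mm long, 16 mm thick, 0.1 to 0.2 kg, standing in the dock's slot on the start bar. Same frame and same handle with hang slot as the long board; blade 86 mm wide from z -56 to -151 mm
- short_board_foot (a point): Middle of the short board's bottom edge, 151 mm below its origin
- stand: Fixed hanger stand. Origin on the table under the rail's middle; y along the rail, pegs point to -x. Foot 90 x 400 x 14 mm; rail 16 mm thick, 235 up, on posts at y +-186, 250 high. Pegs 8 mm thick at y -120, 0, 120, 235 up, level to x -66, then turned up to a tip at x -76, top 249 up: raise a hung thing 12 to 26 mm (best 18), draw it 55 mm or more along -x, then lift it away
- round_board: Round paddle board of the same wood, blade disc 96 mm across with its centre 100 mm below the origin, hanging on another peg; 162 mm long, handle and origin as the long board's. Leave it hanging
- turner: Slotted steel turner with a wooden eye, 188 mm long, head 74 mm wide, hanging on another peg; origin at its hanging point. Leave it hanging
- dock: White steriliser dock fixed on the table, 110 (x) x 150 (y) x 110 mm high, with one slot in its top. Origin: centre of its underside, z up
- dock_slot (a point): Centre of the floor of the dock's slot, 20 mm above the table, axes as the dock's. The slot is 26 mm wide along x, 112 mm long along y, open at the top, 90 mm deep with straight walls. A board stands in it with its thickness along x (either face forward) and its foot on the start bar
- startbar (a joint): Travel (m) of the sprung start bar on the slot's floor: 0 up (top 10 mm above the floor), 0.010 fully down, flush with the floor, which is the stop. Bar 60 x 14 mm, mid-slot. About 3.5 N to start, 8 N to hold fully down: a board's own weight does not press it, and it lifts the board 10 mm again on release
- rack: Drying rack fixed on the table, base 160 x 160 x 12 mm. Origin: centre of its underside. Three slots at own x -45, 0, +45 mm, running along own y, between wire dividers 6 mm thick, 70 mm long along y, up to 105 mm above the table (39 mm clear between). Two slots hold a plate, one is empty
- pad: Thin rubber pad, 36 (x) x 120 (y) x 3 mm, on the floor of the rack's one empty slot. Origin: centre of its underside, 12 mm above the table; axes as the rack's. The short board is to stand on it with its thickness along x (either face forward); it may lean on a divider
- plate_a: White plate fixed upright in a slot of the rack, 140 mm across, 8 mm thick, its plane along the slot. Origin: bottom of its rim, 12 mm above the table
- plate_b: The other plate, just the same
- mug: Loose white mug, 80 mm across, 90 mm high. Origin: centre of its underside, as for all that follow
- can_a: Loose food can, 74 mm across, 110 mm high
- can_b: Another such can
- jar: Loose jar, 70 mm across, 90 mm high
- soap: Loose soap bottle, 60 mm across, 150 mm high
- sponge: Loose yellow sponge block, 70 x 110 x 30 mm

How it is judged:
On the way, in this order (a step that is already met when the one before it is completed fails the run):
1. the short board stands in the empty slot of the rack (x of short_board_foot in the frame of pad between -0.02 and 0.02 m and y of short_board_foot in the frame of pad between -0.04 and 0.04 m and z of short_board_foot in the frame of pad below 0.015 m and angle between short_board's own z axis and vertical below 0.5 rad and linear speed of short_board below 0.05 m/s), for 0.2 s.
2. the long board is held pressed down in the dock's slot, the start bar at its stop, for 0.7 s (x of long_board_foot in the frame of dock_slot between -0.012 and 0.012 m and y of long_board_foot in the frame of dock_slot between -0.014 and 0.014 m and z of long_board_foot in the frame of dock_slot below 0.006 m and value of joint startbar above 0.008 m), for 0.7 s.
At the end, for the whole second after the job is handed in: Short board upright on the pad in the rack (foot within 20 mm across, 40 mm along the slot; lean under 0.5 rad); long board in the dock's slot (foot within 12 and 14 mm of its middle, under 18 mm above its floor; lean under 0.2 rad); both at rest; all else moved under 40 mm (x of short_board_foot in the frame of pad between -0.02 and 0.02 m and y of short_board_foot in the frame of pad between -0.04 and 0.04 m and z of short_board_foot in the frame of pad below 0.015 m and angle between short_board's own z axis and vertical below 0.5 rad and x of long_board_foot in the frame of dock_slot between -0.012 and 0.012 m and y of long_board_foot in the frame of dock_slot between -0.014 and 0.014 m and z of long_board_foot in the frame of dock_slot below 0.018 m and angle between long_board's own z axis and vertical below 0.2 rad and linear speed of each of long_board, short_board below 0.03 m/s and distance of each of round_board, turner, mug, can_a, can_b, jar, soap, sponge from where it was at the start of the episode below 0.04 m); the robot touches nothing.
It fails at once if a board is dropped (moves faster than 0.7 m/s without being held) ((linear speed of long_board above 0.7 m/s and contact force between the fingers and long_board below 0.1 N) or (linear speed of short_board above 0.7 m/s and contact force between the fingers and short_board below 0.1 N)).
It fails at once if the round board or the turner leaves its place on the peg (40 mm) (distance of any of round_board, turner from where it was at the start of the episode above 0.04 m).
It fails at once if a bystander is pushed more than 40 mm (distance of any of mug, can_a, can_b, jar, soap, sponge from where it was at the start of the episode above 0.04 m).
It also fails if it takes over 69 s, if anything falls off the work surface, if the arm or the gripper's body presses on something with over 40 N, if the wrist force passes 120 N, or if a joint passes its speed limit or range.

## Robot

A 6-joint arm with a two-finger parallel gripper is mounted at the origin on the work surface. World frame = base frame: x ahead of the robot, y to its left, z up, the work surface at z = 0. Lengths are in m, angles in rad, forces in N, time in s.
With the tool pointing down it reaches from about 0.3 to 0.875 m from the base axis. Payload 6.4 kg.
Tool frame: the origin (TCP) lies midway between the tips of the shut fingers; the grasp point (between the pads) lies 19 mm behind it; z points along the fingers, y is the line along which they close (so a half turn about z gives the same grasp; the last joint's range is limited). The gripper opens to 85 mm and grips with 20 to 120 N. Pads are 22 mm wide; open, the fingers measure 114 mm over their backs; the gripper's body (76 mm by 85 mm) begins 54 mm behind the grasp point. The pads swing forward as they close: fully open they stand 13 mm farther back than shut.
Start: joints at [1.101, 0.181, 1.607, -0, 1.354, -0.206], TCP at [0.15, 0.555, 0.231] pointing down, gripper open.
Joint ranges: [-2.99, 2.99], [-0.89, 2.07], [0.3, 2.58], [-1.14, 4.28], [0, 2.63], [-3.12, 3.12]. Speed limits (rad/s): [2.57, 2.57, 3.01, 3.14, 3.14, 3.14].

## Interface

Orientations are given as a unit quaternion [w, x, y, z].
In Python, from bench import get_obs, camera, hand_in gives the robot as it stands.
- The arm moves only by the tool carry_out, never from a script. Its argument "plan" is a list that holds one entry, the list of rows, each a list of 7 numbers: the shift along the world's x, y, z in m, then the turn, a rotation vector about the world's x, y, z in rad, then the opening, from 0 (shut) to 1 (fully open). In form: [[[x, y, z, rx, ry, rz, hand], ...]]. A call has exactly 5 rows; each row is the pose to reach, as a shift and turn from the pose commanded when the call began; what a row does not reach only later rows make up. A row lasts 1/12 s, in which the tool goes at most 41.7 mm and 7.16 degrees, less where a joint would pass 70% of its speed; a pose out of reach is approached as far as the arm can. A call with a gripper value outside its range is refused whole. The fingers move at their own pace and stop on an object; the grip force is fixed at half the most. Time passes only in rows, so rows that repeat a pose let the fingers close, or fill a call up. It gives the time, the measured TCP pose, the force, the opening and the grip force at its end, in the units of the state.
- get_obs(): the state, without advancing time (a new reading comes with each control period).
- camera(name): name is "scene" or "side" or "wrist"; returns a dict with "pixels" (384x512x3 uint8, red, green, blue), "z_map" (384x512 float32, m along the optical axis (not along the pixel's ray), 0 where there is no reading), "camera_matrix" (3x3 intrinsics, pixels), "cam_to_world" (4x4, takes a point from camera to world coordinates). Camera axes: x right, y up, looking along -z (the intrinsics and any distortion apply to the point x, -y, -z); pixel columns grow to the right and rows downward; lengths in m; the calibration is good to about 2 mm. A picture is of the moment at which its call begins.
- hand_in(): hands the job in; it is judged then, once.
The state is a dict: "time_s": time; "q": joint angles; "dq": joint speeds; "joint_efforts": joint torques, N m; "eef_pos": TCP position; "eef_rot": TCP orientation; "wrist_force": force on the tool from outside, world axes, zero at the start; "torque": the same for the moment, N m; "opening": opening from 0.0 (shut) to 1.0 (fully open); "grasp_force": force on a finger pad.
Only numpy, scipy, OpenCV 4.12 (cv2) and the standard library are available. Lean on these libraries where they do the work, as an engineer would, in place of code of your own. Each camera call takes 0.05 s, during which the arm holds its last target. There are 200 camera calls.

## Working session

There is one attempt and no reset: what is moved stays moved. The work goes in short steps, Python scripts to look and compute and a tool call to move; the robot and the scene stay as the last step left them, time stands still between calls to the robot, and variables do not carry over. Pictures are saved under pics/ and viewed, at most 10 in all, crops included, and the job is handed in when it is done.

Besides the shell and the picture viewer there is one more tool, called after ">>>" by a JSON object that holds its "name" and its "arguments". carry_out: Moves the arm, as the interface text tells. Its arguments: {"type":"object","properties":{"plan":{"type":"array","items":{"type":"array","items":{"type":"array","items":{"type":"number"}}}}},"required":["plan"]}

```bash
mkdir -p pics; cat > h.py <<'E'
import numpy as np, cv2
from bench import get_obs, camera, hand_in
def cloud(c):
    K=c["camera_matrix"];z=c["z_map"];v,u=np.mgrid[:z.shape[0],:z.shape[1]]
    P=np.stack([(u-K[0,2])/K[0,0]*z,-(v-K[1,2])/K[1,1]*z,-z],-1)
    T=c["cam_to_world"];W=P@T[:3,:3].T+T[:3,3];W[z==0]=np.nan
    return W
E
python3 - <<'E'
from h import *
ims=[]
for n in("scene","side"):
    c=camera(n);np.savez(n+".npz",p=c["pixels"],W=cloud(c));ims.append(c["pixels"])
    print(n,c["cam_to_world"].round(3).tolist(),c["camera_matrix"].round(1).tolist())
    cv2.imwrite(f"pics/{n}0.png",cv2.resize(c["pixels"][...,::-1],(768,576),interpolation=cv2.INTER_CUBIC))
o=get_obs();print(o)
E
```

```text
scene [[0.651, -0.595, 0.471, 0.998], [0.759, 0.507, -0.409, -0.414], [0.005, 0.624, 0.782, 0.938], [0.0, 0.0, 0.0, 1.0]] [[358.7, 0.0, 254.5], [0.0, 358.7, 196.6], [0.0, 0.0, 1.0]]
side [[-0.884, 0.336, -0.325, 0.2], [-0.467, -0.658, 0.591, 0.636], [-0.016, 0.674, 0.738, 0.93], [0.0, 0.0, 0.0, 1.0]] [[353.3, 0.0, 260.5], [0.0, 353.3, 195.5], [0.0, 0.0, 1.0]]
{'time_s': 0.1, 'q': array([ 1.10073342e+00,  1.81464150e-01,  1.60792842e+00,  3.81876062e-06,
        1.35379792e+00, -2.06276135e-01]), 'dq': array([-0.00062806, -0.00049556, -0.00360669,  0.00129146, -0.00118795,
       -0.00031515]), 'joint_efforts': array([ 2.54136194e-04, -4.45887601e+01, -3.52231872e+01, -4.82891264e-04,
        4.33188630e-03,  4.79155813e-05]), 'eef_pos': array([0.14965926, 0.55465858, 0.23046584]), 'eef_rot': array([-2.66808312e-04,  1.31511686e-01,  9.91314298e-01, -7.53051372e-04]), 'wrist_force': array([ 0.55240426, -0.60648024,  0.0721221 ]), 'torque': array([ 0.02200929, -0.00232783,  0.0099527 ]), 'grasp_force': 0.0, 'opening': 0.9995312408088951}
```

View pics/scene0.png

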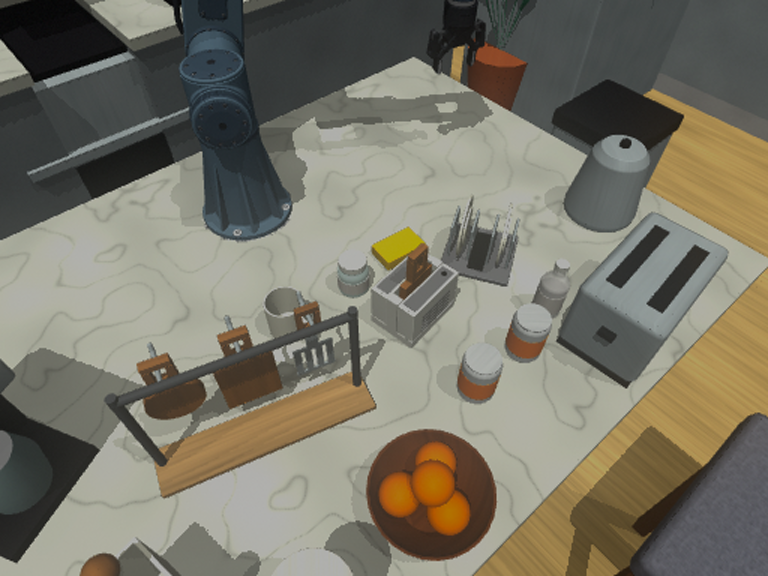

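View pics/side0.png

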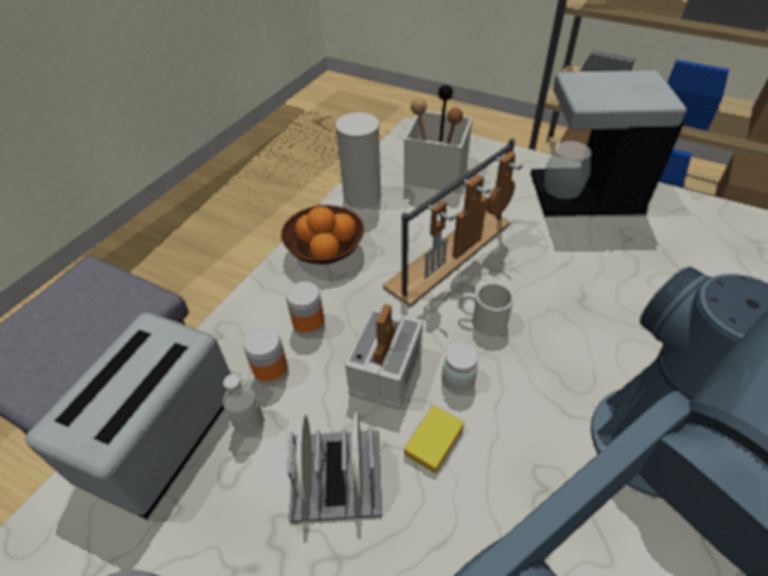

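The scene view shows the dock at about (415,300) with the short board standing in it. The rack is at (482,245), and its dark pad is in the middle slot. On the stand, the long board hangs on the middle peg at (250,365), with the round board to its left and the turner to its right. Next I'll measure these from the clouds.

```bash
cat > m.py <<'E'
from h import *
D={n:np.load(n+".npz") for n in("scene","side")}
for n,s in(("scene",{"dock":(415,300),"pad":(481,252),"foot":(265,430),"blade":(250,380),"lh":(233,337),"sh":(417,262)}),("side",{"dock":(385,385),"pad":(335,475),"lh":(474,190),"blade":(467,225),"sh":(384,325)})):
    for k,(u,v) in s.items(): print(n,k,D[n]["W"][int(v/1.5),int(u/1.5)].round(3))
E
python3 m.py
python3 - <<'E'
import sys;sys.argv=['']
from h import *
D={n:np.load(n+".npz") for n in("scene","side")}
W=np.vstack([D[n]["W"].reshape(-1,3) for n in D]);C=np.vstack([D[n]["p"].reshape(-1,3) for n in D]).astype(int)
src=np.repeat([0,1],[len(W)//2]*2)
ok=~np.isnan(W[:,0])&(abs(W[:,:2]-[.55,.1])<.6).all(1)&(W[:,2]>.006)&(W[:,2]<.3)
W,C,src=W[ok],C[ok],src[ok]
np.savez("m.npz",W=W,C=C,s=src)
# top-view colour map (x up, y left), 1.5mm/px
img=np.zeros((560,560,3),np.uint8)
o=np.argsort(W[:,2]);r=((0.95-W[o,0])/.0015).astype(int);c=((.5-W[o,1])/.0015).astype(int)
k=(r>=0)&(r<560)&(c>=0)&(c<560);h=(W[o,2]*800).clip(0,255).astype(np.uint8)
img[r[k],c[k]]=cv2.applyColorMap(h[k],cv2.COLORMAP_JET)[:,0]
for i in range(0,560,67): cv2.putText(img,f"{.95-i*.0015:.2f}",(0,i+4),0,.35,(255,)*3);cv2.putText(img,f"{.5-i*.0015:.2f}",(i,555),0,.35,(255,)*3)
cv2.imwrite("pics/top0.png",img)
E
```

```text
scene dock [0.553 0.056 0.115]
scene pad [0.494 0.328 0.014]
scene foot [ 0.541 -0.3    0.015]
scene blade [ 0.498 -0.282  0.119]
scene lh [ 0.498 -0.283  0.252]
scene sh [0.505 0.105 0.152]
side dock [0.479 0.165 0.079]
side pad [0.489 0.336 0.015]
side lh [ 0.495 -0.291  0.22 ]
side blade [ 0.491 -0.256  0.145]
side sh [0.504 0.114 0.187]
```

View pics/top0.png

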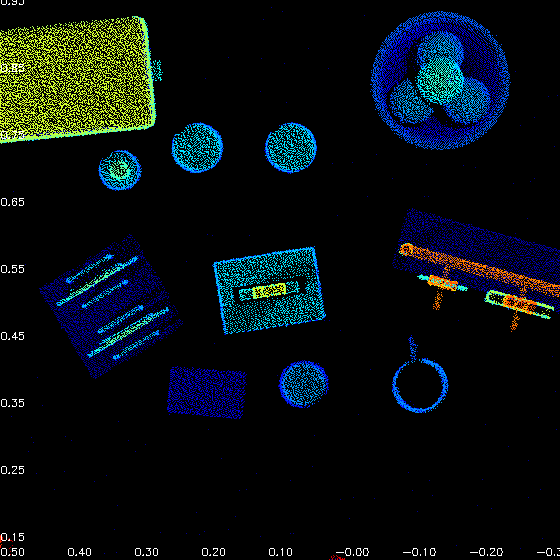

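The top map shows everything sharply: dock centre near (0.52,0.10), rack near (0.49,0.33) with the middle slot free, and the long board near (0.49,-0.28). Next come precise fits.

```bash
cat > f.py <<'E'
from h import *
def rect(P):
    (c,(a,b),t)=cv2.minAreaRect(P[:,:2].astype(np.float32)); 
    return np.round(c,4),round(a,4),round(b,4),round(t,2)
def pca(P):
    m=P.mean(0);_,s,v=np.linalg.svd(P-m,full_matrices=False);return m.round(4),v.round(3).tolist()
if __name__=="__main__":
    m=np.load("m.npz");W,C,S=m["W"],m["C"],m["s"];x,y,z=W.T
    def box(a,b,c,d,e,f,s=None):
        k=(x>a)&(x<b)&(y>c)&(y<d)&(z>e)&(z<f)
        return W[k&(S==s)] if s is not None else W[k]
    for s in(0,1):
        print("src",s)
        d=box(.44,.6,0,.2,.105,.118,s);print("dock",rect(d),d[:,2].mean())
        for zz in((.15,.16),(.16,.17),(.17,.18),(.18,.186)):
            h=box(.44,.6,0,.2,*zz,s);print("sh",zz,len(h),rect(h) if len(h)>4 else"")
        h=box(.44,.6,0,.2,.14,.3,s);print("sh top",np.percentile(h[:,2],[50,98,100]).round(4),rect(h))
        print("rack",rect(box(.38,.62,.23,.45,.008,.018,s)))
        r=box(.45,.7,-.6,-.06,.225,.26,s)
        f=box(.45,.75,-.6,-.05,.008,.018,s);print("foot",rect(f))
        for zz in((.05,.12),(.12,.18),(.185,.225),(.225,.243),(.243,.256)):
            h=box(.46,.525,-.35,-.2,*zz,s);print("lb",zz,len(h),rect(h) if len(h)>4 else"")
        h=box(.46,.525,-.35,-.2,.05,.3,s);print("lb z",h[:,2].min(),np.percentile(h[:,2],[98,100]))
        r=box(.5,.62,-.5,-.08,.228,.245,s);print("rail",rect(r))
    r=box(.38,.62,.23,.45,.03,.2)
    np.set_printoptions(suppress=True)
    for n,(a,b) in {}.items():pass
E
python3 f.py
```

```text
src 0
dock (array([0.5134, 0.0947]), 0.1121, 0.1522, 9.17) 0.1109591631048836
sh (0.15, 0.16) 32 (array([0.5142, 0.0946]), 0.0153, 0.0449, 7.88)
sh (0.16, 0.17) 25 (array([0.517 , 0.0948]), 0.0152, 0.0452, 1.39)
sh (0.17, 0.18) 27 (array([0.5197, 0.0957]), 0.0493, 0.0148, 81.87)
sh (0.18, 0.186) 15 (array([0.5198, 0.0944]), 0.0488, 0.0126, 81.83)
sh top [0.1764 0.1977 0.1994] (array([0.5139, 0.0959]), 0.0176, 0.0491, 9.36)
rack (array([0.4887, 0.33  ]), 0.16, 0.1651, 31.58)
foot (array([ 0.5404, -0.2945]), 0.3997, 0.0925, 74.52)
lb (0.05, 0.12) 494 (array([ 0.5045, -0.2664]), 0.1325, 0.0067, 76.4)
lb (0.12, 0.18) 535 (array([ 0.4992, -0.2785]), 0.1574, 0.0164, 70.38)
lb (0.185, 0.225) 55 (array([ 0.4943, -0.2808]), 0.0454, 0.0182, 72.98)
lb (0.225, 0.243) 186 (array([ 0.506 , -0.2997]), 0.0518, 0.0967, 29.5)
lb (0.243, 0.256) 226 (array([ 0.5046, -0.2978]), 0.0496, 0.097, 32.87)
lb z 0.054297718506452486 [0.25433538 0.25617751]
rail (array([ 0.5112, -0.251 ]), 0.3193, 0.0691, 74.9)
src 1
dock (array([0.5143, 0.0971]), 0.1103, 0.151, 8.94) 0.1105430152040683
sh (0.15, 0.16) 27 (array(
[... 195 characters left out ...]
 (array([0.5078, 0.1002]), 0.0414, 0.0109, 80.69)
sh top [0.1795 0.1973 0.1982] (array([0.514 , 0.0967]), 0.017, 0.0485, 8.34)
rack (array([0.4652, 0.3172]), 0.2185, 0.1613, 31.35)
foot (array([ 0.5407, -0.2907]), 0.3992, 0.0946, 74.49)
lb (0.05, 0.12) 256 (array([ 0.4868, -0.276 ]), 0.1019, 0.0178, 66.82)
lb (0.12, 0.18) 281 (array([ 0.4916, -0.2739]), 0.1571, 0.0179, 71.5)
lb (0.185, 0.225) 125 (array([ 0.4926, -0.2825]), 0.0853, 0.0185, 73.88)
lb (0.225, 0.243) 128 (array([ 0.5086, -0.2966]), 0.0594, 0.0936, 27.47)
lb (0.243, 0.256) 82 (array([ 0.5018, -0.2963]), 0.0416, 0.0936, 29.43)
lb z 0.05146273180686978 [0.25323045 0.25619223]
rail (array([ 0.5134, -0.2392]), 0.2995, 0.0686, 75.54)
```

```bash
python3 - <<'E'
from h import *
from f import rect
m=np.load("m.npz");W,C,S=m["W"],m["C"],m["s"]
def fr(c,t):
    t=np.radians(t);return np.c_[(W[:,:2]-c)@np.array([[np.cos(t),-np.sin(t)],[np.sin(t),np.cos(t)]]),W[:,2]]
Q=fr([.5405,-.2927],-15.5)
def st(n,k): print(n,k.sum(),*[np.percentile(Q[k,i],[2,50,98]).round(4).tolist() for i in range(3)])
x,y,z=Q.T
st("rail",(abs(abs(y)-.06)<.025)&(z>.226)&(x>-.012)&(x<.05))
st("foot",(abs(y)<.25)&(z>.008)&(z<.018)&(abs(x)<.08))
lb=(abs(y)<.06)&(x<-.02)&(x>-.075)
for s in(0,1):
  st("hnd front/back",lb&(abs(y)>.012)&(abs(y)<.04)&(z>.2)&(z<.25)&(S==s))
  st("htop",lb&(abs(y)>.012)&(abs(y)<.04)&(z>.25)&(S==s))
  st("blade",lb&(z>.06)&(z<.17)&(S==s));st("bladeTop",lb&(z>.19)&(z<.202)&(abs(y)>.03)&(S==s))
  st("low",lb&(z>.06)&(z<.09)&(S==s));st("hi",lb&(z>.14)&(z<.17)&(S==s))
Q=fr([.4887,.330],31.5);x,y,z=Q.T
for s in(0,1):
  for zz in((.06,.1),(.11,.16)):
    k=(abs(x)<.1)&(abs(y)<.08)&(z>zz[0])&(z<zz[1])&(S==s);h,e=np.histogram(x[k],np.arange(-.09,.091,.005));print(s,zz,dict((round(float(a)*1000),int(b)) for a,b in zip(e,h) if b))
  st("base",(abs(x)<.1)&(abs(y)<.1)&(z>.008)&(z<.015)&(S==s))
  st("pad",(abs(x)<.03)&(abs(y)<.09)&(z>.006)&(z<.03)&(C.max(1)<45)&(S==s))
E
```

```text
rail 204 [-0.0118, -0.0085, -0.006] [-0.0825, -0.0369, 0.0828] [0.2322, 0.2405, 0.2454]
foot 5286 [-0.0436, 0.0016, 0.0448] [-0.1903, -0.0012, 0.1918] [0.0103, 0.0148, 0.0177]
hnd front/back 95 [-0.0428, -0.0412, -0.0211] [-0.0236, -0.0125, 0.0217] [0.214, 0.2331, 0.249]
htop 57 [-0.0554, -0.0477, -0.0394] [-0.023, -0.0139, 0.0211] [0.2503, 0.2537, 0.2557]
blade 900 [-0.0429, -0.0412, -0.0393] [-0.049, -0.002, 0.0466] [0.0619, 0.1187, 0.1681]Traceback (most recent call last):
  File "<stdin>", line 15, in <module>
  File "<stdin>", line 7, in st
    return _quantile_unchecked(
        a, q, axis, out, overwrite_input, method, keepdims, weights)
    return _ureduce(a,
                    func=_quantile_ureduce_func,
    ...<5 lines>...
                    overwrite_input=overwrite_input,
                    method=method)
    r = func(a, **kwargs)
    result = _quantile(arr,
                       quantiles=q,
    ...<2 lines>...
                       out=out,
                       weights=wgt)
    slices_having_nans = np.isnan(arr[-1, ...])
                                  ~~~^^^^^^^^^
IndexError: index -1 is out of bounds for axis 0 with size 0
```

>>> {"name": "carry_out", "arguments": {"plan": [[[0.015,-0.02,0.005,0,0,0.02,1],[0.035,-0.045,0.01,0,0,0.04,1],[0.06,-0.075,0.015,0,0,0.06,1],[0.085,-0.105,0.02,0,0,0.08,1],[0.11,-0.135,0.02,0,0,0.1,1]]]}}

```text
time_s: 0.52
eef_pos: [0.2606, 0.419, 0.2519]
eef_rot: [0.0, 0.081, 0.997, 0.0]
wrist_force: [1.0, 0.4, 1.0]
opening: 0.998
grasp_force: 0.0
```

>>> {"name": "carry_out", "arguments": {"plan": [[[0.025,-0.03,0,0,0,0.03,1],[0.05,-0.06,0,0,0,0.06,1],[0.075,-0.09,0,0,0,0.09,1],[0.1,-0.12,0,0,0,0.12,1],[0.124,-0.15,0,0,0,0.15,1]]]}}

```text
time_s: 0.93
eef_pos: [0.3846, 0.2684, 0.2511]
eef_rot: [-0.0, 0.006, 1.0, -0.0]
wrist_force: [1.2, 0.4, -0.9]
opening: 1.0
grasp_force: 0.0
```

>>> {"name": "carry_out", "arguments": {"plan": [[[0.025,-0.035,0,0,0,0.04,1],[0.05,-0.07,0,0,0,0.08,1],[0.08,-0.105,0,0,0,0.12,1],[0.11,-0.145,0,0,0,0.15,1],[0.13,-0.174,0,0,0,0.171,1]]]}}

```text
time_s: 1.35
eef_pos: [0.5095, 0.1016, 0.251]
eef_rot: [-0.0, -0.079, 0.997, 0.0]
wrist_force: [0.5, 0.5, -0.2]
opening: 0.999
grasp_force: 0.0
```

```bash
python3 - <<'E'
from h import *
m=np.load("m.npz");W,C,S=m["W"],m["C"],m["s"]
def fr(c,t):
    t=np.radians(t);return np.c_[(W[:,:2]-c)@np.array([[np.cos(t),-np.sin(t)],[np.sin(t),np.cos(t)]]),W[:,2]]
def st(n,k): print(n,k.sum(),*[np.percentile(Q[k,i],[2,50,98]).round(4).tolist() for i in range(3)] if k.sum() else "")
Q=fr([.4887,.330],31.5);x,y,z=Q.T
for s in(0,1):
  for zz in((.06,.1),(.11,.16)):
    k=(abs(x)<.1)&(abs(y)<.08)&(z>zz[0])&(z<zz[1])&(S==s);h,e=np.histogram(x[k],np.arange(-.09,.091,.005));print(s,zz,dict((round(float(a)*1000),int(b)) for a,b in zip(e,h) if b))
  st("base",(abs(x)<.1)&(abs(y)<.1)&(z>.008)&(z<.015)&(S==s))
  st("pad",(abs(x)<.03)&(abs(y)<.09)&(z>.006)&(z<.03)&(C.max(1)<45)&(S==s))
o=get_obs();print(o["eef_pos"],o["eef_rot"],o["time_s"])
c=camera("wrist");np.savez("w1.npz",p=c["pixels"],W=cloud(c));w=cloud(c).reshape(-1,3)
from f import rect
k=(abs(w[:,:2]-[.514,.096])<.1).all(1)
for a,b in((.106,.115),(.19,.205)):
  q=w[k&(w[:,2]>a)&(w[:,2]<b)];print(len(q),rect(q) if len(q)>4 else"",q[:,2].mean() if len(q) else"")
E
```

```text
0 (0.06, 0.1) {-70: 18, -65: 4, -50: 8, -45: 18, -40: 29, -30: 1, -25: 18, -20: 5, 15: 1, 20: 14, 25: 3, 40: 8, 45: 12, 50: 8, 60: 2, 65: 14, 70: 2}
0 (0.11, 0.16) {-50: 24, -45: 56, -40: 20, 40: 24, 45: 41, 50: 15}
base 849 [-0.0746, 0.0129, 0.0783] [-0.0792, -0.0236, 0.0759] [0.0091, 0.0125, 0.0149]
pad 0
1 (0.06, 0.1) {-70: 11, -65: 9, -50: 39, -45: 12, -40: 6, -35: 1, -25: 12, -20: 8, 20: 21, 25: 8, 40: 116, 45: 21, 65: 22, 70: 9}
1 (0.11, 0.16) {-50: 41, -45: 100, -40: 39, 40: 100, 45: 108, 50: 9, 55: 2}
base 1955 [-0.0753, -0.0021, 0.0796] [-0.075, 0.0314, 0.0793] [0.0088, 0.0122, 0.0148]
pad 436 [-0.0128, 0.0036, 0.0174] [-0.0536, 0.0111, 0.0575] [0.0117, 0.0153, 0.0184]
[0.50948425 0.10157422 0.25102454] [-1.24142013e-04 -7.92037080e-02  9.96858439e-01  1.02393568e-04] 1.35
15262 (array([0.5139, 0.0962]), 0.1089, 0.1505, 8.99) 0.10988363231272061
1810 (array([0.5137, 0.096 ]), 0.0159, 0.046, 8.77) 0.19438934780426692
```

>>> {"name": "carry_out", "arguments": {"plan": [[[0,0,0,0,0,0,1],[0,0,-0.03,0,0,0,1],[0,0,-0.06,0,0,0,1],[0,0,-0.085,0,0,0,1],[0,0,-0.098,0,0,0,1]]]}}

```text
time_s: 1.82
eef_pos: [0.5057, 0.1044, 0.1496]
eef_rot: [-0.003, -0.079, 0.997, 0.0]
wrist_force: [-0.5, 0.1, -0.6]
opening: 0.999
grasp_force: 0.0
```

>>> {"name": "carry_out", "arguments": {"plan": [[[0,0,0,0,0,0,1],[0,0,0,0,0,0,0],[0,0,0,0,0,0,0],[0,0,0,0,0,0,0],[0,0,0,0,0,0,0]]]}}

```text
time_s: 2.23
eef_pos: [0.5097, 0.1038, 0.1549]
eef_rot: [0.001, -0.079, 0.997, 0.0]
wrist_force: [-0.2, 0.6, 2.3]
opening: 0.532
grasp_force: 61.2
```

>>> {"name": "carry_out", "arguments": {"plan": [[[0,0,0,0,0,0,0],[0,0,0,0,0,0,0],[0,0,0,0,0,0,0],[0,0,0.004,0,0,0,0],[0,0,0.01,0,0,0,0]]]}}

```text
time_s: 2.65
eef_pos: [0.5078, 0.1033, 0.1627]
eef_rot: [-0.001, -0.079, 0.997, -0.0]
wrist_force: [-0.8, -0.0, -1.7]
opening: 0.535
grasp_force: 62.4
```

>>> {"name": "carry_out", "arguments": {"plan": [[[0,0,0.01,0,0,0,0],[0,0,0.025,0,0,0,0],[0,0,0.045,0,0,0,0],[0,0,0.065,0,0,0,0],[0,0,0.08,0,0,0,0]]]}}

```text
time_s: 3.07
eef_pos: [0.509, 0.1033, 0.2456]
eef_rot: [0.001, -0.079, 0.997, -0.0]
wrist_force: [0.5, 0.2, -1.3]
opening: 0.535
grasp_force: 62.4
```

>>> {"name": "carry_out", "arguments": {"plan": [[[0,0,0.02,0,0,0,0],[0,0,0.04,0,0,0,0],[0,0,0.055,0,0,0,0],[0,0,0.065,0,0,0,0],[0,0,0.065,0,0,0,0]]]}}

```text
time_s: 3.48
eef_pos: [0.5098, 0.1033, 0.3113]
eef_rot: [0.002, -0.079, 0.997, -0.0]
wrist_force: [0.6, 0.1, -0.8]
opening: 0.534
grasp_force: 62.4
```

```bash
cat > held.py <<'E'
from h import *
from f import rect
def look(names=("scene","side"),zoff=(-.03,-.14)):
    o=get_obs();p=o["eef_pos"];print(o["time_s"],p.round(4),o["eef_rot"].round(4),o["wrist_force"].round(1))
    for n in names:
        c=camera(n);w=cloud(c).reshape(-1,3);C=c["pixels"].reshape(-1,3).astype(int)
        wood=(C[:,0]>C[:,2]*1.5)&(C[:,0]>40)
        k=(abs(w[:,:2]-p[:2])<.075).all(1)&wood
        for a,b in(zoff,(-.07,-.03),(-.13,-.09),(-.02,.06)):
            a,b=min(a,b)+p[2],max(a,b)+p[2];q=w[k&(w[:,2]>a)&(w[:,2]<b)]
            if len(q)>9: print(n,round(a,3),round(b,3),len(q),q.mean(0).round(4),rect(q),q[:,2].min().round(4),q[:,2].max().round(4))
E
python3 -c "
from held import *
look()"
```

```text
3.4833 [0.5098 0.1033 0.3113] [ 2.200e-03 -7.850e-02  9.969e-01 -3.000e-04] [ 0.6  0.1 -0.8]
scene 0.171 0.281 506 [0.5205 0.0897 0.2382] (array([0.518 , 0.0976]), 0.0165, 0.0891, 3.32) 0.189 0.2813
scene 0.241 0.281 240 [0.5204 0.0906 0.2617] (array([0.5179, 0.0985]), 0.0165, 0.0873, 3.32) 0.2413 0.2813
scene 0.181 0.221 156 [0.5206 0.0891 0.2069] (array([0.521 , 0.0961]), 0.0864, 0.0148, 89.68) 0.189 0.2212
scene 0.291 0.371 252 [0.5172 0.1027 0.3248] (array([0.5136, 0.1018]), 0.0163, 0.0492, 9.3) 0.2922 0.3554
side 0.171 0.281 346 [0.5051 0.115  0.2446] (array([0.5105, 0.103 ]), 0.0139, 0.0859, 8.33) 0.19 0.2813
side 0.241 0.281 192 [0.5052 0.1151 0.264 ] (array([0.5104, 0.1035]), 0.0139, 0.0848, 8.33) 0.2413 0.2813
side 0.181 0.221 78 [0.505  0.1168 0.2098] (array([0.5053, 0.1027]), 0.0118, 0.0795, 0.36) 0.19 0.221
side 0.291 0.371 80 [0.508  0.1005 0.3125] (array([0.5086, 0.1102]), 0.02, 0.0565, 19.33) 0.2913 0.3659
```

>>> {"name": "carry_out", "arguments": {"plan": [[[-0.001,0.012,0,0,0,0.03,0],[-0.003,0.032,0,0,0,0.07,0],[-0.006,0.058,0,0,0,0.11,0],[-0.009,0.084,0,0,0,0.155,0],[-0.012,0.11,0,0,0,0.2,0]]]}}

```text
time_s: 4.0
eef_pos: [0.4956, 0.2151, 0.3067]
eef_rot: [-0.001, -0.179, 0.984, 0.0]
wrist_force: [1.1, -1.1, -1.8]
opening: 0.534
grasp_force: 62.5
```

>>> {"name": "carry_out", "arguments": {"plan": [[[-0.003,0.026,0,0,0,0.04,0],[-0.006,0.052,0,0,0,0.08,0],[-0.009,0.078,0,0,0,0.12,0],[-0.011,0.1,0,0,0,0.16,0],[-0.013,0.116,0,0,0,0.19,0]]]}}

```text
time_s: 4.42
eef_pos: [0.4821, 0.332, 0.3065]
eef_rot: [-0.001, -0.273, 0.962, 0.0]
wrist_force: [0.6, -0.3, -1.8]
opening: 0.536
grasp_force: 62.3
```

>>> {"name": "carry_out", "arguments": {"plan": [[[0,0,0,0,0,0,0],[0,0,0,0,0,0,0],[0,0,0,0,0,0,0],[0,0,-0.008,0,0,0,0],[0,0,-0.02,0,0,0,0]]]}}

```text
time_s: 4.83
eef_pos: [0.4845, 0.329, 0.2887]
eef_rot: [0.001, -0.27, 0.963, 0.0]
wrist_force: [0.1, -0.0, -0.5]
opening: 0.535
grasp_force: 62.4
```

```bash
python3 -c "
from held import *
look()"
```

```text
4.8333 [0.4845 0.329  0.2887] [ 1.200e-03 -2.696e-01  9.630e-01  1.000e-04] [ 0.1 -0.  -0.5]
scene 0.149 0.259 118 [0.5104 0.2913 0.2183] (array([0.5082, 0.306 ]), 0.0143, 0.0403, 8.17) 0.1718 0.2582
scene 0.219 0.259 60 [0.5101 0.2928 0.24  ] (array([0.502, 0.305]), 0.0144, 0.0381, 30.58) 0.2197 0.2582
scene 0.159 0.199 32 [0.511  0.2894 0.1854] (array([0.5116, 0.2892]), 0.014, 0.0063, 42.04) 0.1718 0.1978
scene 0.269 0.349 27 [0.4987 0.3126 0.2778] (array([0.4968, 0.3245]), 0.0137, 0.0394, 9.23) 0.2692 0.318
side 0.149 0.259 243 [0.4683 0.3533 0.2236] (array([0.4789, 0.3358]), 0.0146, 0.0657, 26.95) 0.163 0.2582
side 0.219 0.259 144 [0.4686 0.3533 0.2434] (array([0.4802, 0.3375]), 0.0142, 0.0636, 31.3) 0.2188 0.2582
side 0.159 0.199 51 [0.4654 0.3604 0.1821] (array([0.4645, 0.3587]), 0.0179, 0.0088, 65.54) 0.163 0.1979
side 0.269 0.349 12 [0.4642 0.3524 0.304 ] (array([0.4662, 0.3497]), 0.0189, 0.0155, 45.96) 0.2697 0.3359
```

>>> {"name": "carry_out", "arguments": {"plan": [[[0,0,-0.02,0,0,0,0],[0,0,-0.042,0,0,0,0],[0,0,-0.064,0,0,0,0],[0,0,-0.085,0,0,0,0],[0,0,-0.1,0,0,0,0]]]}}

```text
time_s: 5.35
eef_pos: [0.4828, 0.3284, 0.1858]
eef_rot: [-0.001, -0.27, 0.963, -0.0]
wrist_force: [-1.3, -0.1, -2.6]
opening: 0.538
grasp_force: 62.4
```

>>> {"name": "carry_out", "arguments": {"plan": [[[0,0,-0.015,0,0,0,0],[0,0,-0.03,0,0,0,0],[0,0,-0.04,0,0,0,0],[0,0,-0.046,0,0,0,0],[0,0,-0.048,0,0,0,0]]]}}

```text
time_s: 5.77
eef_pos: [0.4837, 0.3289, 0.1397]
eef_rot: [-0.0, -0.27, 0.963, -0.0]
wrist_force: [-1.2, -1.5, 2.6]
opening: 0.532
grasp_force: 60.6
```

>>> {"name": "carry_out", "arguments": {"plan": [[[0,0,-0.001,0,0,0,0],[0,0,-0.002,0,0,0,0],[0,0,-0.003,0,0,0,0],[0,0,-0.003,0,0,0,0],[0,0,-0.003,0,0,0,0]]]}}

```text
time_s: 6.18
eef_pos: [0.4853, 0.3299, 0.1394]
eef_rot: [0.002, -0.27, 0.963, 0.0]
wrist_force: [0.4, -1.8, 5.9]
opening: 0.534
grasp_force: 61.3
```

```bash
python3 -c "
from held import *
look()
c=camera('side');cv2.imwrite('pics/rack1.png',cv2.resize(c['pixels'][220:380,120:320,::-1],(600,480)))"
```

```text
6.1833 [0.4853 0.3299 0.1394] [ 2.000e-03 -2.702e-01  9.628e-01  1.000e-04] [ 0.4 -1.8  5.9]
scene -0.001 0.109 94 [0.5096 0.2942 0.0673] (array([0.4981, 0.3132]), 0.0153, 0.0532, 30.18) 0.0181 0.1093
scene 0.069 0.109 47 [0.5091 0.2955 0.0905] (array([0.4986, 0.3142]), 0.0151, 0.0526, 27.32) 0.0721 0.1093
scene 0.009 0.049 27 [0.5099 0.2929 0.0332] (array([0.51  , 0.2927]), 0.0141, 0.0056, 31.47) 0.0181 0.0464
scene 0.119 0.199 13 [0.4981 0.3122 0.1273] (array([0.4974, 0.3231]), 0.0115, 0.0384, 6.65) 0.1223 0.1339
side -0.001 0.109 176 [0.4725 0.3526 0.0623] (array([0.4905, 0.3354]), 0.0237, 0.0811, 31.62) 0.0128 0.1092
side 0.069 0.109 70 [0.471  0.3555 0.0906] (array([0.479 , 0.3348]), 0.0147, 0.0719, 19.49) 0.07 0.1092
side 0.009 0.049 68 [0.4754 0.3479 0.0331] (array([0.491 , 0.3346]), 0.0236, 0.0791, 31.68) 0.0128 0.049
```

View pics/rack1.png

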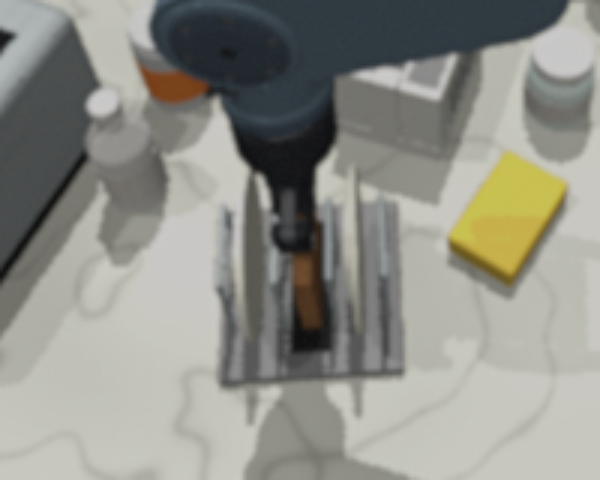

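The board is in the middle slot on the pad at (310,340), upright and centred between the dividers. I'll release it.

>>> {"name": "carry_out", "arguments": {"plan": [[[0,0,0.002,0,0,0,0.6],[0,0,0.002,0,0,0,0.7],[0,0,0.002,0,0,0,0.9],[0,0,0.002,0,0,0,1],[0,0,0.002,0,0,0,1]]]}}

```text
time_s: 6.75
eef_pos: [0.4835, 0.3295, 0.1391]
eef_rot: [-0.0, -0.27, 0.963, 0.0]
wrist_force: [0.5, 0.4, -0.6]
opening: 1.0
grasp_force: 0.0
```

>>> {"name": "carry_out", "arguments": {"plan": [[[0,0,0.01,0,0,0,1],[0,0,0.03,0,0,0,1],[0,0,0.06,0,0,0,1],[0,0,0.09,0,0,0,1],[0,0,0.12,0,0,0,1]]]}}

```text
time_s: 7.17
eef_pos: [0.4834, 0.3294, 0.2611]
eef_rot: [-0.0, -0.27, 0.963, 0.0]
wrist_force: [-0.3, 0.6, -0.1]
opening: 1.0
grasp_force: 0.0
```

>>> {"name": "carry_out", "arguments": {"plan": [[[0,0,0.02,0,0,0,1],[0,0,0.05,0,0,0,1],[0,0,0.07,0,0,0,1],[0,0,0.08,0,0,0,1],[0,0,0.08,0,0,0,1]]]}}

```text
time_s: 7.58
eef_pos: [0.4847, 0.3299, 0.3428]
eef_rot: [0.003, -0.27, 0.963, 0.0]
wrist_force: [0.6, 0.6, 0.1]
opening: 1.004
grasp_force: 0.0
```

```bash
python3 - <<'E'
from h import *
t=np.radians(31.5);R=np.array([[np.cos(t),-np.sin(t)],[np.sin(t),np.cos(t)]])
o=get_obs();print(o["eef_pos"].round(4),o["eef_rot"].round(3),o["time_s"],o["q"].round(2))
for n in("wrist","side"):
    c=camera(n);w=cloud(c).reshape(-1,3);C=c["pixels"].reshape(-1,3).astype(int)
    wood=(C[:,0]>C[:,2]*1.5)&(C[:,0]>40)
    q=np.c_[(w[:,:2]-[.4887,.33])@R,w[:,2]][wood];q=q[(abs(q[:,0])<.06)&(abs(q[:,1])<.1)&(q[:,2]>.01)&(q[:,2]<.22)]
    for a,b in((.01,.05),(.06,.11),(.12,.165),(.165,.2)):
        k=q[(q[:,2]>a)&(q[:,2]<b)]
        if len(k)>5: print(n,a,len(k),np.percentile(k,[3,50,97],axis=0).round(4).tolist())
E
```

```text
[0.4847 0.3299 0.3428] [ 0.003 -0.27   0.963  0.   ] 7.5833 [ 0.4   0.13  1.44  0.    1.56 -1.72]
wrist 0.01 22 [[-0.008, -0.0561, 0.0138], [-0.0078, -0.0299, 0.0442], [0.0109, 0.0371, 0.0453]]
wrist 0.06 551 [[-0.0079, -0.0431, 0.067], [-0.0071, -0.0177, 0.1081], [0.0063, 0.0392, 0.1099]]
wrist 0.12 360 [[-0.0077, -0.0235, 0.121], [-0.0071, -0.0033, 0.1321], [0.0003, 0.0198, 0.1638]]
wrist 0.165 884 [[-0.0074, -0.023, 0.1715], [-0.0013, -0.0017, 0.1795], [0.0073, 0.0197, 0.181]]
side 0.01 71 [[-0.0074, -0.0345, 0.0146], [-0.0054, 0.0375, 0.0383], [0.013, 0.0413, 0.0474]]
side 0.06 130 [[-0.0076, -0.02, 0.0637], [-0.005, 0.0342, 0.0953], [0.007, 0.0418, 0.1098]]
side 0.12 88 [[-0.0076, -0.0185, 0.1221], [-0.0047, 0.0203, 0.1354], [0.0063, 0.0222, 0.1621]]
side 0.165 123 [[-0.0075, -0.0194, 0.1674], [-0.0007, 0.0059, 0.1801], [0.0062, 0.0212, 0.1827]]
```

The short board is upright on the pad, with its top at 0.180 m and its foot centred. Next is the long board.

>>> {"name": "carry_out", "arguments": {"plan": [[[0,-0.015,0,0,0,-0.03,1],[0,-0.045,0,0,0,-0.07,1],[0,-0.08,0,0,0,-0.12,1],[0,-0.115,0,0,0,-0.17,1],[0,-0.15,0,0,0,-0.22,1]]]}}

```text
time_s: 8.1
eef_pos: [0.4824, 0.1774, 0.337]
eef_rot: [-0.002, -0.161, 0.987, -0.0]
wrist_force: [0.5, -0.2, 0.2]
opening: 0.999
grasp_force: 0.0
```

>>> {"name": "carry_out", "arguments": {"plan": [[[0,-0.035,0,0,0,-0.05,1],[0,-0.07,0,0,0,-0.1,1],[0,-0.105,0,0,0,-0.15,1],[0,-0.14,0,0,0,-0.2,1],[0,-0.17,0,0,0,-0.24,1]]]}}

```text
time_s: 8.52
eef_pos: [0.4822, 0.0069, 0.3373]
eef_rot: [-0.002, -0.041, 0.999, 0.0]
wrist_force: [0.3, -0.9, 0.1]
opening: 0.998
grasp_force: 0.0
```

>>> {"name": "carry_out", "arguments": {"plan": [[[0,-0.035,0,0,0,-0.05,1],[0,-0.07,0,0,0,-0.1,1],[0,-0.1,0,0,0,-0.15,1],[0,-0.13,0,0,0,-0.2,1],[0,-0.15,0,0,0,-0.22,1]]]}}

```text
time_s: 8.93
eef_pos: [0.4821, -0.1433, 0.3371]
eef_rot: [-0.002, 0.069, 0.998, 0.0]
wrist_force: [-0.1, -1.0, 0.0]
opening: 0.999
grasp_force: 0.0
```

>>> {"name": "carry_out", "arguments": {"plan": [[[0.002,-0.03,0,0,0,-0.03,1],[0.004,-0.06,0,0,0,-0.06,1],[0.006,-0.09,0,0,0,-0.09,1],[0.008,-0.11,0,0,0,-0.12,1],[0.01,-0.14,0,0,0,-0.14,1]]]}}

```text
time_s: 9.35
eef_pos: [0.4924, -0.281, 0.3371]
eef_rot: [-0.002, 0.137, 0.991, 0.001]
wrist_force: [0.4, 0.8, -0.2]
opening: 0.999
grasp_force: 0.0
```

>>> {"name": "carry_out", "arguments": {"plan": [[[0,0,0,0,0,0,1],[0,0,0,0,0,0,1],[0,0,0,0,0,0,1],[0,0,0,0,0,0,1],[0,0,0,0,0,0,1]]]}}

```text
time_s: 9.77
eef_pos: [0.4936, -0.2795, 0.3391]
eef_rot: [-0.0, 0.135, 0.991, 0.0]
wrist_force: [0.0, -0.2, -0.0]
opening: 0.999
grasp_force: 0.0
```

```bash
python3 - <<'E'
from h import *
from f import rect
o=get_obs();print(o["eef_pos"].round(4),o["eef_rot"].round(4),o["time_s"],o["q"].round(2))
c=camera("wrist");w=cloud(c).reshape(-1,3);C=c["pixels"].reshape(-1,3).astype(int)
wood=(C[:,0]>C[:,2]*1.5)&(C[:,0]>40)
for p,n in(((.494,-.281),"long"),):
    k=(abs(w[:,:2]-p)<.065).all(1)&wood
    for a,b in((.246,.26),(.188,.21)):
        q=w[k&(w[:,2]>a)&(w[:,2]<b)];print(n,len(q),rect(q) if len(q)>4 else "",q[:,2].mean() if len(q) else "")
cv2.imwrite("pics/w2.png",c["pixels"][...,::-1])
E
```

```text
[ 0.4936 -0.2795  0.3391] [-2.000e-04  1.355e-01  9.908e-01  2.000e-04] 9.7667 [-0.72  0.1   1.49  0.    1.56 -2.02]
long 1493 (array([ 0.4936, -0.2805]), 0.0458, 0.0168, 74.84) 0.252115315468193
long 380 (array([ 0.4905, -0.2797]), 0.0458, 0.01, 74.14) 0.20172801664063214
```

View pics/w2.png

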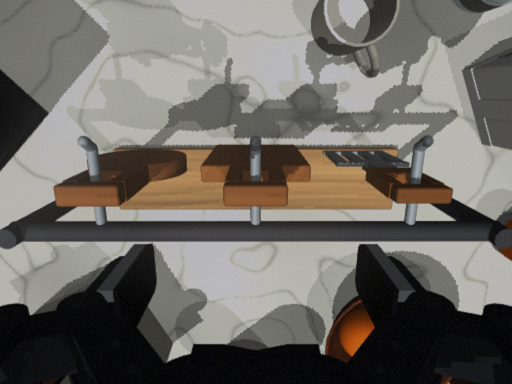

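The wrist view shows the long board's handle on the middle peg, around (255,188), square to the open fingers. The neighbouring handles at (90,190) and (410,185) are clear. I'll descend.

>>> {"name": "carry_out", "arguments": {"plan": [[[0,-0.001,-0.015,0,0,0,1],[0,-0.001,-0.035,0,0,0,1],[0,-0.001,-0.055,0,0,0,1],[0,-0.001,-0.07,0,0,0,1],[0,-0.001,-0.08,0,0,0,1]]]}}

```text
time_s: 10.23
eef_pos: [0.4933, -0.2803, 0.2575]
eef_rot: [-0.001, 0.135, 0.991, 0.001]
wrist_force: [-0.6, 0.8, 0.4]
opening: 1.003
grasp_force: 0.0
```

>>> {"name": "carry_out", "arguments": {"plan": [[[0,0,-0.012,0,0,0,1],[0,0,-0.024,0,0,0,1],[0,0,-0.036,0,0,0,1],[0,0,-0.044,0,0,0,1],[0,0,-0.047,0,0,0,1]]]}}

```text
time_s: 10.65
eef_pos: [0.4932, -0.2811, 0.2106]
eef_rot: [-0.001, 0.136, 0.991, 0.001]
wrist_force: [0.2, 0.7, -0.0]
opening: 1.001
grasp_force: 0.0
```

>>> {"name": "carry_out", "arguments": {"plan": [[[0,0,0,0,0,0,1],[0,0,0,0,0,0,1],[0,0,0,0,0,0,0.8],[0,0,0,0,0,0,0.7],[0,0,0,0,0,0,0.65]]]}}

```text
time_s: 11.07
eef_pos: [0.494, -0.2818, 0.213]
eef_rot: [0.001, 0.136, 0.991, -0.0]
wrist_force: [0.2, 0.6, -0.9]
opening: 0.649
grasp_force: 0.0
```

>>> {"name": "carry_out", "arguments": {"plan": [[[0,0.001,0,0,0,0,0.4],[0,0.001,0,0,0,0,0],[0,0.001,0,0,0,0,0],[0,0.001,0,0,0,0,0],[0,0.001,0,0,0,0,0]]]}}

```text
time_s: 11.48
eef_pos: [0.494, -0.2807, 0.213]
eef_rot: [0.0, 0.136, 0.991, -0.0]
wrist_force: [0.3, 1.2, 4.6]
opening: 0.53
grasp_force: 61.5
```

>>> {"name": "carry_out", "arguments": {"plan": [[[0,0,0,0,0,0,0],[0,0,0.004,0,0,0,0],[0,0,0.01,0,0,0,0],[0,0,0.016,0,0,0,0],[0,0,0.019,0,0,0,0]]]}}

```text
time_s: 11.9
eef_pos: [0.4938, -0.2807, 0.232]
eef_rot: [0.0, 0.136, 0.991, -0.0]
wrist_force: [0.1, -0.2, -2.4]
opening: 0.529
grasp_force: 61.5
```

>>> {"name": "carry_out", "arguments": {"plan": [[[0,0,0,0,0,0,0],[0,0,0,0,0,0,0],[-0.004,0.001,0,0,0,0,0],[-0.009,0.0025,0,0,0,0,0],[-0.015,0.004,0,0,0,0,0]]]}}

```text
time_s: 12.32
eef_pos: [0.4781, -0.2762, 0.2308]
eef_rot: [-0.0, 0.136, 0.991, 0.0]
wrist_force: [0.3, 0.0, -2.3]
opening: 0.53
grasp_force: 61.4
```

```bash
python3 -c "
from held import *
look()"
```

```text
12.3167 [ 0.4781 -0.2762  0.2308] [-4.000e-04  1.359e-01  9.907e-01  2.000e-04] [ 0.3  0.  -2.3]
scene 0.091 0.201 697 [ 0.4836 -0.28    0.139 ] (array([ 0.4758, -0.2891]), 0.122, 0.0198, 77.03) 0.091 0.2008
scene 0.161 0.201 131 [ 0.4816 -0.2818  0.1968] (array([ 0.4786, -0.278 ]), 0.0979, 0.0157, 73.63) 0.1891 0.2008
scene 0.101 0.141 327 [ 0.4841 -0.2794  0.1216] (array([ 0.4844, -0.2789]), 0.0982, 0.0055, 75.05) 0.1009 0.1408
scene 0.211 0.291 318 [ 0.4829 -0.2791  0.2488] (array([ 0.5019, -0.2912]), 0.0424, 0.0756, 55.72) 0.2108 0.2761
side 0.091 0.201 488 [ 0.4721 -0.2651  0.1485] (array([ 0.4749, -0.2741]), 0.1015, 0.0193, 72.68) 0.091 0.2008
side 0.161 0.201 190 [ 0.4712 -0.2675  0.1825] (array([ 0.4719, -0.2736]), 0.1007, 0.0157, 71.01) 0.1608 0.2008
side 0.101 0.141 164 [ 0.4726 -0.2635  0.1207] (array([ 0.4718, -0.273 ]), 0.101, 0.0164, 69.54) 0.1009 0.1405
side 0.211 0.291 124 [ 0.47   -0.277   0.2472] (array([ 0.4695, -0.2902]), 0.0822, 0.0199, 73.05) 0.211 0.2893
```

>>> {"name": "carry_out", "arguments": {"plan": [[[-0.01,0.003,0,0,0,0,0],[-0.021,0.006,0,0,0,0,0],[-0.033,0.009,0,0,0,0,0],[-0.044,0.012,0,0,0,0,0],[-0.052,0.0145,0,0,0,0,0]]]}}

```text
time_s: 12.83
eef_pos: [0.4259, -0.2618, 0.2312]
eef_rot: [-0.0, 0.136, 0.991, 0.0]
wrist_force: [-0.1, 0.2, -1.7]
opening: 0.529
grasp_force: 61.5
```

>>> {"name": "carry_out", "arguments": {"plan": [[[0,0,0,0,0,0,0],[0,0,0.01,0,0,0,0],[0,0,0.03,0,0,0,0],[0,0,0.055,0,0,0,0],[0,0,0.075,0,0,0,0]]]}}

```text
time_s: 13.25
eef_pos: [0.4275, -0.2625, 0.3087]
eef_rot: [0.001, 0.136, 0.991, -0.0]
wrist_force: [0.4, -1.3, -2.4]
opening: 0.529
grasp_force: 61.8
```

>>> {"name": "carry_out", "arguments": {"plan": [[[0,0,0.02,0,0,0,0],[0,0,0.04,0,0,0,0],[0,0,0.055,0,0,0,0],[0,0,0.06,0,0,0,0],[0,0,0.06,0,0,0,0]]]}}

```text
time_s: 13.67
eef_pos: [0.4277, -0.2627, 0.3684]
eef_rot: [0.002, 0.136, 0.991, -0.001]
wrist_force: [-0.5, 0.3, -2.6]
opening: 0.527
grasp_force: 61.9
```

```bash
python3 -c "
from held import *
look()"
```

```text
13.6667 [ 0.4277 -0.2627  0.3684] [ 0.0016  0.1359  0.9907 -0.0011] [-0.5  0.3 -2.6]
scene 0.228 0.338 1409 [ 0.4338 -0.2667  0.2873] (array([ 0.4284, -0.2642]), 0.0986, 0.0191, 74.06) 0.2285 0.3384
scene 0.298 0.338 580 [ 0.4335 -0.2666  0.3197] (array([ 0.4282, -0.264 ]), 0.0983, 0.0187, 74.06) 0.2985 0.3384
scene 0.238 0.278 465 [ 0.4341 -0.2666  0.259 ] (array([ 0.4346, -0.2661]), 0.0974, 0.0063, 73.88) 0.2387 0.2784
scene 0.348 0.428 475 [ 0.4317 -0.2653  0.3844] (array([ 0.4281, -0.2636]), 0.0453, 0.0186, 74.3) 0.3489 0.4113
side 0.228 0.338 571 [ 0.4235 -0.2477  0.288 ] (array([ 0.4242, -0.2577]), 0.0999, 0.0159, 73.68) 0.2285 0.3384
side 0.298 0.338 243 [ 0.4236 -0.2483  0.3203] (array([ 0.4242, -0.2579]), 0.0997, 0.0159, 73.68) 0.2986 0.3384
side 0.238 0.278 187 [ 0.4234 -0.2471  0.2586] (array([ 0.4209, -0.2539]), 0.093, 0.0116, 68.98) 0.2386 0.2784
side 0.348 0.428 216 [ 0.4225 -0.2587  0.3837] (array([ 0.4274, -0.2493]), 0.0906, 0.0232, 70.81) 0.3485 0.4276
```

>>> {"name": "carry_out", "arguments": {"plan": [[[0,0.01,0,0,0,0,0],[0,0.03,0,0,0,0.02,0],[0,0.055,0,0,0,0.05,0],[0,0.08,0,0,0,0.08,0],[0,0.105,0,0,0,0.11,0]]]}}

```text
time_s: 14.18
eef_pos: [0.426, -0.1552, 0.3649]
eef_rot: [-0.001, 0.081, 0.997, 0.001]
wrist_force: [0.2, 0.1, -2.6]
opening: 0.527
grasp_force: 62.0
```

>>> {"name": "carry_out", "arguments": {"plan": [[[0.005,0.025,0,0,0,0.03,0],[0.01,0.05,0,0,0,0.06,0],[0.018,0.075,0,0,0,0.09,0],[0.026,0.1,0,0,0,0.13,0],[0.034,0.125,0,0,0,0.16,0]]]}}

```text
time_s: 14.6
eef_pos: [0.4601, -0.03, 0.3652]
eef_rot: [-0.001, 0.0, 1.0, 0.0]
wrist_force: [1.3, -0.2, -2.5]
opening: 0.528
grasp_force: 62.0
```

>>> {"name": "carry_out", "arguments": {"plan": [[[0.01,0.025,0,0,0,0.03,0],[0.021,0.055,0,0,0,0.06,0],[0.032,0.085,0,0,0,0.09,0],[0.043,0.11,0,0,0,0.13,0],[0.052,0.129,0,0,0,0.158,0]]]}}

```text
time_s: 15.02
eef_pos: [0.5121, 0.0999, 0.3649]
eef_rot: [-0.001, -0.079, 0.997, 0.001]
wrist_force: [0.7, -0.7, -2.1]
opening: 0.532
grasp_force: 62.1
```

>>> {"name": "carry_out", "arguments": {"plan": [[[0,0,0,0,0,0,0],[0,0,0,0,0,0,0],[0,0,0,0,0,0,0],[0,0,0,0,0,0,0],[0,0,0,0,0,0,0]]]}}

```text
time_s: 15.43
eef_pos: [0.5124, 0.0962, 0.3662]
eef_rot: [-0.0, -0.077, 0.997, -0.0]
wrist_force: [-0.4, 0.0, -1.3]
opening: 0.531
grasp_force: 62.5
```

```bash
python3 - <<'E'
from h import *
o=get_obs();p=o["eef_pos"];print(o["time_s"],p.round(4),o["eef_rot"].round(4))
t=np.radians(9);R=np.array([[np.cos(t),-np.sin(t)],[np.sin(t),np.cos(t)]])
for n in("scene","side"):
    c=camera(n);w=cloud(c).reshape(-1,3);C=c["pixels"].reshape(-1,3).astype(int)
    wood=(C[:,0]>C[:,2]*1.5)&(C[:,0]>40)
    q=np.c_[(w[:,:2]-[.5139,.0962])@R,w[:,2]]
    for nm,a,b,k0 in(("dock",.1,.118,~wood),("foot",.2,.24,wood),("mid",.28,.32,wood),("hnd",.36,.4,wood),("top",.4,.43,wood)):
        k=q[k0&(abs(q[:,0])<.065)&(abs(q[:,1])<.085)&(q[:,2]>a)&(q[:,2]<b)]
        if len(k)>5: print(n,nm,len(k),np.percentile(k,[1,50,99],axis=0).round(4).tolist(),"yaw slope",np.polyfit(k[:,1],k[:,0],1)[0].round(3))
E
```

```text
15.4333 [0.5124 0.0962 0.3662] [-1.00e-04 -7.68e-02  9.97e-01 -1.00e-04]
scene dock 1256 [[-0.053, -0.0759, 0.101], [0.0081, -0.0094, 0.1108], [0.0542, 0.0724, 0.1146]] yaw slope 0.029
scene foot 188 [[-0.0103, -0.0512, 0.2097], [0.0042, -0.0169, 0.225], [0.0055, 0.045, 0.2397]] yaw slope 0.061
scene mid 292 [[-0.0098, -0.0519, 0.2803], [0.0044, -0.0143, 0.3002], [0.0061, 0.045, 0.3189]] yaw slope 0.057
scene hnd 108 [[-0.0097, -0.0244, 0.3601], [0.004, 0.0105, 0.3744], [0.006, 0.0209, 0.3993]] yaw slope -0.049
scene top 60 [[-0.0073, -0.021, 0.4007], [0.0028, 0.0041, 0.406], [0.0078, 0.0206, 0.4127]] yaw slope -0.146
side dock 1289 [[-0.0542, -0.0716, 0.101], [-0.0133, 0.0168, 0.1104], [0.0537, 0.0757, 0.1142]] yaw slope 0.107
side foot 98 [[-0.0106, -0.0444, 0.2132], [-0.0095, 0.0211, 0.2292], [0.0024, 0.0511, 0.2396]] yaw slope 0.064
side mid 189 [[-0.0108, -0.0376, 0.2806], [-0.0095, 0.0228, 0.3013], [0.0015, 0.0511, 0.3195]] yaw slope 0.064
side hnd 63 [[-0.0104, -0.0196, 0.3601], [-0.0093, -0.0109, 0.3735], [-0.0003, 0.0265, 0.3987]] yaw slope 0.048
side top 34 [[-0.0147, -0.0218, 0.4002], [-0.0093, 0.0019, 0.4061], [0.0095, 0.0564, 0.4283]] yaw slope 0.1
```

>>> {"name": "carry_out", "arguments": {"plan": [[[0.0023,0.0014,0,0,0,0.003,0],[0.0023,0.0014,-0.015,0,0,0.003,0],[0.0023,0.0014,-0.035,0,0,0.003,0],[0.0023,0.0014,-0.055,0,0,0.003,0],[0.0023,0.0014,-0.07,0,0,0.003,0]]]}}

```text
time_s: 15.95
eef_pos: [0.5147, 0.0981, 0.2948]
eef_rot: [-0.001, -0.079, 0.997, 0.0]
wrist_force: [0.4, 0.3, -2.8]
opening: 0.529
grasp_force: 62.6
```

>>> {"name": "carry_out", "arguments": {"plan": [[[0,0,0,0,0,0,0],[0,0,0,0,0,0,0],[0,0,-0.004,0,0,0,0],[0,0,-0.01,0,0,0,0],[0,0,-0.016,0,0,0,0]]]}}

```text
time_s: 16.37
eef_pos: [0.5157, 0.0983, 0.2811]
eef_rot: [0.001, -0.079, 0.997, -0.0]
wrist_force: [0.3, 0.0, -2.8]
opening: 0.53
grasp_force: 62.4
```

>>> {"name": "carry_out", "arguments": {"plan": [[[0,0,-0.006,0,0,0,0],[0,0,-0.012,0,0,0,0],[0,0,-0.018,0,0,0,0],[0,0,-0.024,0,0,0,0],[0,0,-0.03,0,0,0,0]]]}}

```text
time_s: 16.78
eef_pos: [0.5149, 0.0983, 0.2496]
eef_rot: [-0.0, -0.079, 0.997, -0.0]
wrist_force: [0.4, 0.9, -1.9]
opening: 0.53
grasp_force: 62.4
```

It is entering the slot freely, so I'll continue down to just above the bar.

>>> {"name": "carry_out", "arguments": {"plan": [[[0,0,-0.009,0,0,0,0],[0,0,-0.018,0,0,0,0],[0,0,-0.028,0,0,0,0],[0,0,-0.038,0,0,0,0],[0,0,-0.046,0,0,0,0]]]}}

```text
time_s: 17.2
eef_pos: [0.5145, 0.0983, 0.2027]
eef_rot: [-0.001, -0.079, 0.997, 0.0]
wrist_force: [-0.2, -0.7, -1.9]
opening: 0.531
grasp_force: 62.4
```

>>> {"name": "carry_out", "arguments": {"plan": [[[0,0,-0.003,0,0,0,0],[0,0,-0.007,0,0,0,0],[0,0,-0.011,0,0,0,0],[0,0,-0.014,0,0,0,0],[0,0,-0.016,0,0,0,0]]]}}

```text
time_s: 17.62
eef_pos: [0.5154, 0.0984, 0.1886]
eef_rot: [0.0, -0.079, 0.997, -0.0]
wrist_force: [-0.6, -0.2, 1.5]
opening: 0.532
grasp_force: 62.8
```

>>> {"name": "carry_out", "arguments": {"plan": [[[0,0,-0.002,0,0,0,0],[0,0,-0.004,0,0,0,0],[0,0,-0.006,0,0,0,0],[0,0,-0.008,0,0,0,0],[0,0,-0.009,0,0,0,0]]]}}

```text
time_s: 18.03
eef_pos: [0.5157, 0.0984, 0.1801]
eef_rot: [0.001, -0.079, 0.997, -0.0]
wrist_force: [-2.4, 1.0, 13.7]
opening: 0.531
grasp_force: 64.1
```

>>> {"name": "carry_out", "arguments": {"plan": [[[0,0,-0.0005,0,0,0,0],[0,0,-0.001,0,0,0,0],[0,0,-0.0015,0,0,0,0],[0,0,-0.0015,0,0,0,0],[0,0,-0.0015,0,0,0,0]]]}}

```text
time_s: 18.45
eef_pos: [0.516, 0.0984, 0.1801]
eef_rot: [0.001, -0.079, 0.997, -0.0]
wrist_force: [-5.4, 0.9, 16.0]
opening: 0.532
grasp_force: 64.6
```

>>> {"name": "carry_out", "arguments": {"plan": [[[0,0,-0.0005,0,0,0,0],[0,0,-0.001,0,0,0,0],[0,0,-0.001,0,0,0,0],[0,0,-0.001,0,0,0,0],[0,0,-0.001,0,0,0,0]]]}}

```text
time_s: 18.87
eef_pos: [0.5168, 0.0985, 0.18]
eef_rot: [0.002, -0.079, 0.997, -0.0]
wrist_force: [-4.5, 0.9, 19.1]
opening: 0.534
grasp_force: 65.0
```

>>> {"name": "carry_out", "arguments": {"plan": [[[0,0,0,0,0,0,0],[0,0,0,0,0,0,0],[0,0,0,0,0,0,0],[0,0,0,0,0,0,0],[0,0,0,0,0,0,0]]]}}

```text
time_s: 19.28
eef_pos: [0.5168, 0.0985, 0.1801]
eef_rot: [0.002, -0.079, 0.997, -0.0]
wrist_force: [-3.9, 0.8, 19.4]
opening: 0.532
grasp_force: 65.0
```

>>> {"name": "carry_out", "arguments": {"plan": [[[0,0,0,0,0,0,0],[0,0,0,0,0,0,0],[0,0,0,0,0,0,0],[0,0,0,0,0,0,0],[0,0,0,0,0,0,0]]]}}

```text
time_s: 19.7
eef_pos: [0.5168, 0.0985, 0.1801]
eef_rot: [0.002, -0.079, 0.997, -0.0]
wrist_force: [-4.1, 1.4, 18.9]
opening: 0.533
grasp_force: 65.0
```

```bash
cat > dk.py <<'E'
from h import *
def dk(cams=("scene","side"),bands=((.1,.118,0),(.12,.155,1),(.175,.2,1),(.2,.24,1))):
    o=get_obs();print(o["time_s"],o["eef_pos"].round(4),o["wrist_force"].round(1))
    t=np.radians(9);R=np.array([[np.cos(t),-np.sin(t)],[np.sin(t),np.cos(t)]])
    for n in cams:
        c=camera(n);w=cloud(c).reshape(-1,3);C=c["pixels"].reshape(-1,3).astype(int)
        wood=(C[:,0]>C[:,2]*1.5)&(C[:,0]>40)
        q=np.c_[(w[:,:2]-[.5139,.0962])@R,w[:,2]]
        for a,b,s in bands:
            k=q[(wood==bool(s))&(abs(q[:,0])<.065)&(abs(q[:,1])<.085)&(q[:,2]>a)&(q[:,2]<b)]
            if len(k)>5: print(n,a,len(k),np.percentile(k,[1,50,99],axis=0).round(4).tolist())
        if n=="scene": cv2.imwrite("pics/dk%d.png"%(o["time_s"]*10),cv2.resize(c["pixels"][120:260,200:400,::-1],(600,420)))
E
python3 -c "
from dk import *
dk()"; ls pics
```

```text
19.7 [0.5168 0.0985 0.1801] [-4.1  1.4 18.9]
scene 0.1 1003 [[-0.0536, -0.076, 0.1009], [0.0214, -0.0255, 0.1108], [0.0543, 0.0718, 0.1146]]
scene 0.12 213 [[-0.0057, -0.0497, 0.1207], [0.0078, -0.0201, 0.1421], [0.0103, 0.0483, 0.1544]]
scene 0.175 35 [[-0.0032, -0.0143, 0.1757], [0.0076, 0.0123, 0.1868], [0.0097, 0.0225, 0.1994]]
scene 0.2 62 [[-0.0096, -0.0537, 0.2016], [0.0082, 0.005, 0.2192], [0.0104, 0.0218, 0.2366]]
side 0.1 1150 [[-0.0544, -0.0712, 0.1011], [-0.0185, 0.0241, 0.1105], [0.0539, 0.0757, 0.1142]]
side 0.12 161 [[-0.0064, -0.0424, 0.1209], [-0.0051, 0.0266, 0.1442], [0.0071, 0.0524, 0.1542]]
side 0.175 24 [[-0.0059, -0.0201, 0.176], [-0.0042, -0.0102, 0.1852], [0.0027, 0.0309, 0.1979]]
side 0.2 33 [[-0.0104, -0.0476, 0.2024], [-0.0052, -0.0081, 0.2183], [0.0057, 0.0311, 0.2382]]
dk197.png
rack1.png
scene0.png
side0.png
top0.png
w2.png
```

The board has been held at the stop for over 2 s, with z steady at 0.180 and the force steady near 19 N. I'll let the bar raise it gently, then open.

>>> {"name": "carry_out", "arguments": {"plan": [[[0,0,0.003,0,0,0,0],[0,0,0.006,0,0,0,0],[0,0,0.009,0,0,0,0],[0,0,0.011,0,0,0,0],[0,0,0.012,0,0,0,0]]]}}

```text
time_s: 20.22
eef_pos: [0.5156, 0.0983, 0.1891]
eef_rot: [0.001, -0.079, 0.997, -0.0]
wrist_force: [1.0, -0.1, 1.3]
opening: 0.533
grasp_force: 63.0
```

>>> {"name": "carry_out", "arguments": {"plan": [[[0,0,0,0,0,0,0],[0,0,0,0,0,0,0.58],[0,0,0,0,0,0,0.65],[0,0,0,0,0,0,0.8],[0,0,0,0,0,0,1]]]}}

```text
time_s: 20.63
eef_pos: [0.5144, 0.0983, 0.1882]
eef_rot: [-0.001, -0.079, 0.997, 0.0]
wrist_force: [-0.0, 0.0, -0.4]
opening: 0.907
grasp_force: 0.0
```

>>> {"name": "carry_out", "arguments": {"plan": [[[0,0,0,0,0,0,1],[0,0,0.01,0,0,0,1],[0,0,0.03,0,0,0,1],[0,0,0.055,0,0,0,1],[0,0,0.08,0,0,0,1]]]}}

```text
time_s: 21.05
eef_pos: [0.5146, 0.0984, 0.2699]
eef_rot: [-0.001, -0.079, 0.997, 0.0]
wrist_force: [-0.3, -0.0, 0.1]
opening: 0.999
grasp_force: 0.0
```

>>> {"name": "carry_out", "arguments": {"plan": [[[0,0,0.025,0,0,0,1],[0,0,0.05,0,0,0,1],[0,0,0.07,0,0,0,1],[0,0,0.08,0,0,0,1],[0,0,0.08,0,0,0,1]]]}}

```text
time_s: 21.47
eef_pos: [0.5162, 0.0983, 0.3521]
eef_rot: [0.003, -0.079, 0.997, -0.0]
wrist_force: [0.1, -0.2, 0.6]
opening: 1.001
grasp_force: 0.0
```

```bash
python3 - <<'E'
from dk import *
dk(("scene","side","wrist"),((.1,.118,0),(.12,.155,1),(.175,.21,1),(.21,.245,1)))
c=camera("scene");cv2.imwrite("pics/end.png",cv2.resize(c["pixels"][...,::-1],(768,576)))
E
```

```text
21.4667 [0.5162 0.0983 0.3521] [ 0.1 -0.2  0.6]
scene 0.1 1000 [[-0.0539, -0.0757, 0.1009], [0.0217, -0.0256, 0.1108], [0.0544, 0.0723, 0.1145]]
scene 0.12 171 [[-0.0042, -0.0502, 0.1207], [0.0074, -0.0111, 0.1376], [0.0091, 0.0477, 0.1546]]
scene 0.175 119 [[-0.0063, -0.0243, 0.1754], [0.0053, -0.0113, 0.189], [0.0091, 0.0215, 0.2095]]
scene 0.21 124 [[-0.0077, -0.0228, 0.2115], [0.0031, -0.0065, 0.2294], [0.0087, 0.022, 0.2337]]
side 0.1 1207 [[-0.0544, -0.0709, 0.1011], [-0.0164, 0.0217, 0.1105], [0.0539, 0.0759, 0.1141]]
side 0.12 105 [[-0.0074, -0.0325, 0.1209], [-0.0065, 0.0208, 0.137], [0.0037, 0.0525, 0.1543]]
side 0.175 86 [[-0.0074, -0.018, 0.1761], [-0.0042, 0.0164, 0.1896], [0.0053, 0.0263, 0.2095]]
side 0.21 101 [[-0.0074, -0.019, 0.2106], [-0.0022, 0.0095, 0.2294], [0.0058, 0.0256, 0.2328]]
wrist 0.1 8546 [[-0.054, -0.0738, 0.1065], [-0.0202, -0.0013, 0.1099], [0.0542, 0.0734, 0.1119]]
wrist 0.12 438 [[-0.0072, -0.0458, 0.1232], [-0.0069, -0.0022, 0.1383], [-0.0066, 0.0484, 0.1549]]
wrist 0.175 427 [[-0.0073, -0.021, 0.1752], [-0.0067, 0.001, 0.1822], [0.0005, 0.0238, 0.209]]
wrist 0.21 1271 [[-0.0072, -0.0207, 0.2106], [-0.0014, 0.0011, 0.2294], [0.0079, 0.0235, 0.2313]]
```

View pics/end.png

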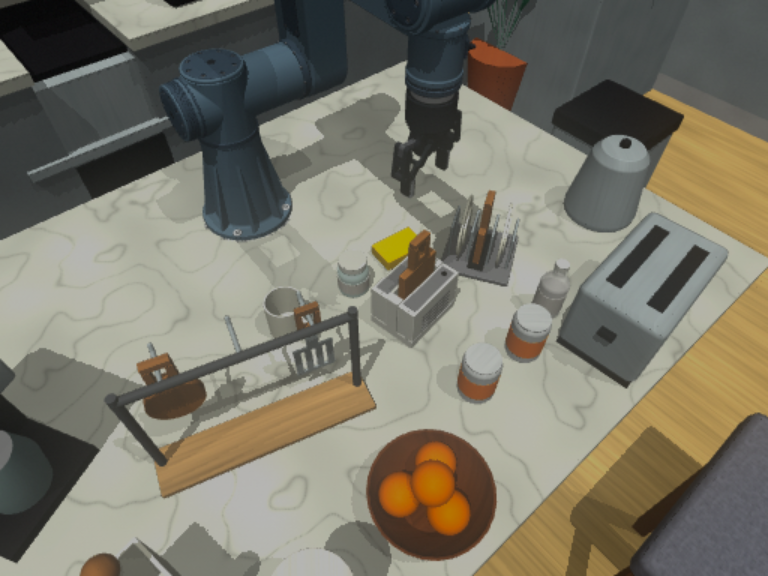

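The long board stands upright in the dock at (418,262), with its foot back at bar height. The short board is in the rack at (485,230). The round board (160,380) and turner (310,345) still hang, and nothing else has moved. Handing in.

```bash
python3 -c "
from bench import hand_in
print(hand_in())"
```

```text
the job is handed in; nothing more can be done
None
```

The job is handed in, and no verdict came back: by the camera measurements the short board stands in the drying rack, the long board was held at the stop for over a second and now stands in the dock, and the last picture shows nothing else moved.

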